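# Roll the gift tin up the display ramp into its seat

### The job

Push the red round tin up the little wooden display ramp with a slow, steady push of the fingertips, over the low brass ridge near the top, until it drops into its seat against the end stop. Keep the fingers behind it so that it does not roll back or run away, and never lift it off the ramp. Leave the scoop, the brass weight and the chocolate bar where they are, and take the hand away at the end.

Things in the scene. Friction and masses are not known exactly. Their poses are not given: they have to be found in the camera images.
- tin: Closed round gift tin, red with a white label band, blue dots and brass rings, lying on its side across the ramp: 76 mm in diameter, 110 mm long, about 0.3 kg, polished and slippery (friction about 0.35). Origin at its very centre; its y axis is the cylinder axis; x and z turn as it rolls. Starts low on the ramp, resting on two brass stops; rolls freely.
- ramp: Fixed wooden display ramp, 330 x 142 mm. Origin on the worktop under its middle; x level, toward the high end, y across, z up. The flat running surface rises 7 degrees toward +x, 30 mm above the worktop at the origin, 165 mm long each way along the slope. Dark side guides, 8 mm thick, 16 mm above the surface, 118 mm apart.
- low_stops (a point): Middle between the tops of two brass stops, 6 mm above the running surface, that hold the tin at the start; 22 mm down the slope from the tin's centre. They are 8 mm wide bars lying 22 to 54 mm either side of the middle line; the middle 44 mm are clear. Axes as the ramp's.
- ridge (a point): Middle between the tops of two brass nubs, 3 mm above the running surface, that form the ridge near the top; spread across like the low stops, the middle 44 mm clear. Axes as the ramp's.
- seat (a point): Where the tin's centre lies when seated, 38 mm off the running surface, 196 mm up the slope from where it starts. x points up the slope along the inclined surface, y across, z square off the surface. About 1.5 mm of play. The tin's centre crosses the ridge 16 mm before the seat, then it drops in by itself and stays.
- end_stop (a point): Rubber face of the end stop board, 30 mm above the running surface, on the middle line; the board is 134 mm wide and stands 45 mm above the surface, its face 38 to 40 mm up the slope from the seated tin's centre. Axes as the ramp's.
- scoop_0: Loose steel sweet scoop, 149 x 52 x 28 mm, lying beside the ramp; origin under its middle, x along its length. Leave alone.
- weight_0: Loose brass scale weight, 38 mm in diameter, 34 mm high, 0.5 kg, standing beside the ramp; origin under its middle. Leave alone.
- choc_bar_0: Loose wrapped chocolate bar, 58 x 173 x 13 mm, lying flat beside the ramp; origin under its middle, y along its length. Leave alone.
Mind the look-alikes: they are no part of the job. What is shaped like the tin but turquoise is not meant.

How it is judged:
By the outcome, as a careful person would: the job done as asked, in the order asked, and still so for the second after the job is handed in, with the robot touching nothing.
It also fails if it takes over 45 s, if anything falls off the work surface, if the arm or the gripper's body presses on something with over 40 N, if the wrist force passes 120 N, or if a joint passes its speed limit or range.

### The arm

A 6-joint arm with a two-finger parallel gripper is mounted at the origin on a cart in front of the work surface, level with it; the furniture and walls round the work are solid. World frame = base frame: x ahead of the robot, y to its left, z up, the work surface at z = 0. Lengths are in mm, angles in rad, forces in N, time in s.
With the tool pointing down it reaches from about 275 to 1000 mm from the base axis. Payload 8.4 kg.
Tool frame: the origin (TCP) lies at the very end of the fingers, on their centre line; the grasp point (between the pads) lies 19 mm behind it; z points along the fingers, y is the line along which they close (so a half turn about z gives the same grasp; the last joint's range is limited). The gripper opens to 85 mm and grips with 20 to 120 N. Pads are 22 mm wide; open, the fingers measure 114 mm over their backs; the gripper's body (76 mm by 85 mm) begins 54 mm behind the grasp point. The pads swing forward as they close: fully open they stand 13 mm farther back than shut.
Start: joints at [-0.002, 0.353, 1.633, -0, 1.155, -0.002], TCP at [625.002, -0, 192.481] pointing down, gripper open.
Joint ranges: [-2.63, 2.63], [-0.92, 2.1], [0.06, 2.66], [-1.3, 4.44], [0, 2.69], [-3.02, 3.02]. Speed limits (rad/s): [2.22, 2.22, 2.79, 3.14, 3.14, 3.14].

### API

Orientations are given as [roll, pitch, yaw] about the fixed x, y, z axes, in that order (R = Rz(yaw) Ry(pitch) Rx(roll)).
In Python, from rig import sensors, grab_frame, camera_params, order gives the robot as it stands. The module is installed in compiled form; this text tells all that it offers.
- The arm moves only by the tool move_arm, never from a script. Its argument "motion" is a list of rows, each a list of 7 numbers: the turn, a rotation vector about the tool's x, y, z in a scale on which 1.0 is pi rad, then the shift along the tool's x, y, z in parts of the range, where 1.0 means 0.6 m, then the finger opening in m, from 0 to 0.0854. A call has 1 to 8 rows; each row is the pose to reach, as a shift and turn from the pose commanded when the call began, along the tool's axes at that moment; what a row does not reach only later rows make up. A row lasts 1/8 s, in which the tool goes at most 62.5 mm and 10.7 degrees, less where a joint would pass 70% of its speed; a pose out of reach is approached as far as the arm can. Shift and turn numbers lie between -1 and 1, and a call with a number outside is refused. A call with a gripper value outside its range is refused whole. The fingers move at their own pace and stop on an object; "grip_force" is the grip in N (left out, the last holds). Time passes only in rows, so rows that repeat a pose let the fingers close. It gives the time, the measured TCP pose, the force, the opening and the grip force at its end, in the units of the state.
- sensors.sense(): the state, without advancing time (a new reading comes with each control period).
- grab_frame(name): name is "scene" or "side" or "wrist"; returns (picture, depth): 384x512x3 uint8, red, green, blue; 384x512 float32, mm along the optical axis (not along the pixel's ray), 0 where there is no reading.
- camera_params(name): a dict with "camera_matrix" (3x3 intrinsics, pixels), "world_from_camera" (4x4, takes a point from camera to world coordinates). Camera axes: x right, y down, z forward; pixel columns grow to the right and rows downward; lengths in mm; the calibration is good to about 2 mm. A picture is of the moment at which its call begins: read the wrist's pose just before it. camera_params takes no time and is no camera call; for the wrist camera it gives the pose at the moment of the call.
- order.sign_off(): hands the job in; it is judged then, once.
The state is a dict: "clock": time; "qpos": joint angles; "qvel": joint speeds; "joint_efforts": joint torques, N m; "eef_pos": TCP position; "tcp_rot": TCP orientation; "contact_force": force on the tool from outside, world axes, zero at the start; "wrist_torque": the same for the moment, N m; "opening": opening from 0.0 (shut) to 1.0 (fully open); "grasp_force": force on a finger pad.
Only numpy, scipy, OpenCV 4.12 (cv2) and the standard library are available. Lean on these libraries where they do the work, as an engineer would, in place of code of your own. Each camera call takes 0.05 s, during which the arm holds its last target. There are 200 camera calls.

## Working session

There is one attempt and no reset: what is moved stays moved. The work goes in short steps, Python scripts to look and compute and a tool call to move; the robot and the scene stay as the last step left them, time stands still between calls to the robot, and variables do not carry over. Pictures are saved under pics/ and viewed, at most 10 in all, crops included, and the job is handed in when it is done.

Besides the shell and the picture viewer there is one more tool, called after "Request:" as a command line: name --pt "numbers of a row" for each row, then --argument value for the rest. move_arm: Moves the arm, as the interface text tells. Its arguments: {"type":"object","properties":{"motion":{"type":"array","items":{"type":"array","items":{"type":"number"}}},"grip_force":{"type":"number"}},"required":["motion"]}

```bash
mkdir -p pics; cat > h.py <<'E'
import numpy as np, cv2
from rig import sensors, grab_frame, camera_params, order
def world(name, d):
    p=camera_params(name); K=np.array(p["camera_matrix"]); T=np.array(p["world_from_camera"])
    v,u=np.mgrid[0:384,0:512]
    P=np.stack([(u-K[0,2])/K[0,0]*d,(v-K[1,2])/K[1,1]*d,d],-1)
    return P@T[:3,:3].T+T[:3,3]
E
python3 - <<'E'
from h import *
for n in("scene","side"):
    im,d=grab_frame(n); np.savez(f"{n}0.npz",im=im,w=world(n,d),d=d)
    cv2.imwrite(f"pics/{n}0.png",cv2.resize(im[:,:,::-1],(800,600)))
    print(camera_params(n)["world_from_camera"])
print(sensors.sense())
E
```

```text
[[ 6.66948636e-01 -3.91133328e-01  6.34187856e-01 -1.85887098e+02]
 [-7.45057297e-01 -3.59583429e-01  5.61773426e-01 -6.21976798e+02]
 [ 8.31513399e-03 -8.47180310e-01 -5.31240417e-01  7.24747256e+02]
 [ 0.00000000e+00  0.00000000e+00  0.00000000e+00  1.00000000e+00]]
[[-8.62982245e-01 -2.53080848e-01  4.37277634e-01  4.39418802e+01]
 [-5.05050356e-01  4.08776580e-01 -7.60148568e-01  9.28924502e+02]
 [ 1.36301888e-02 -8.76841942e-01 -4.80585503e-01  6.41418501e+02]
 [ 0.00000000e+00  0.00000000e+00  0.00000000e+00  1.00000000e+00]]
{'clock': 0.1, 'qpos': array([-2.39405174e-03,  3.53576549e-01,  1.63409032e+00, -5.98077904e-06,
        1.15519955e+00, -2.39665530e-03]), 'qvel': array([ 0.00036999, -0.00163552, -0.00212115, -0.00195008, -0.00047108,
       -0.00029797]), 'joint_efforts': array([ 4.27485766e-04, -6.06356549e+01, -3.42817569e+01, -7.40920814e-05,
        3.91241178e-03, -4.99377973e-05]), 'eef_pos': array([6.24505209e+02, 2.81621149e-03, 1.91825175e+02]), 'tcp_rot': array([-3.14031888e+00,  2.41580349e-06,  1.57080135e+00]), 'contact_force': array([ 0.80530673,  0.42516026, -0.63516074]), 'wrist_torque': array([-0.04909189, -0.04475957,  0.01223733]), 'grasp_force': 0.0, 'opening': 1.0015207053184518}
```

View pics/scene0.png

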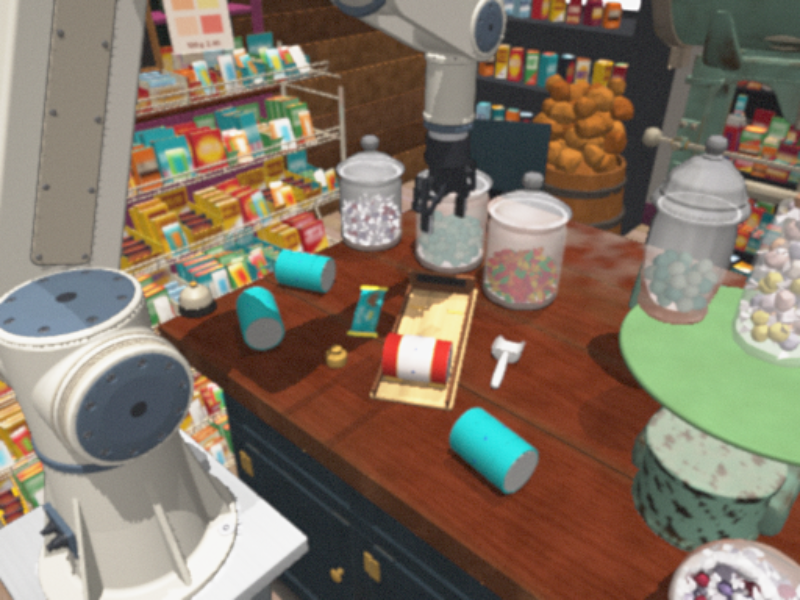

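View pics/side0.png

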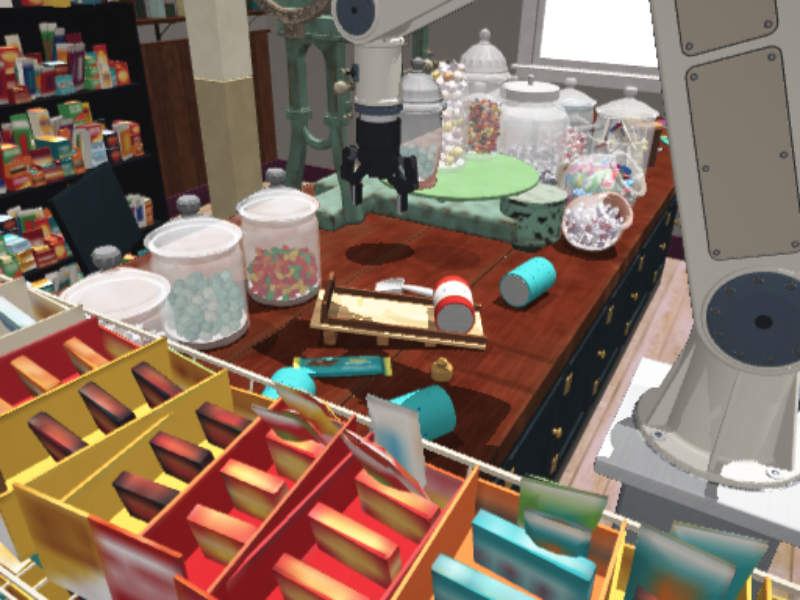

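The scene picture shows the red tin at (417,358) low on the ramp and the end stop at about (445,280). The weight is at (337,356), the bar at (368,312) and the scoop at (505,355). The side picture shows the tin at (455,305) and the end stop at (328,295).

```bash
cat > m.py <<'E'
from h import *
from scipy.optimize import least_squares
def load(n):
    f=np.load(n); return f["im"],f["w"],f["d"]
tin=[];wood=[]
for n in("scene","side"):
    im,w,d=load(n+"0.npz"); hsv=cv2.cvtColor(im,cv2.COLOR_RGB2HSV); H,S,V=[hsv[...,i].astype(int) for i in range(3)]
    m=np.zeros(d.shape,bool)
    if n=="scene": m[205:250,235:292]=1
    else: m[172:216,272:308]=1
    red=m&((H<6)|(H>174))&(S>170)&(V>110)&(d>0)&(w[...,2]>35)
    m2=np.zeros(d.shape,bool)
    if n=="scene": m2[175:262,235:310]=1
    else: m2[175:225,195:315]=1
    wd=m2&(H>9)&(H<28)&(V>150)&(S>50)&(S<190)&(d>0)&(w[...,2]>5)&(w[...,2]<60)
    print(n,red.sum(),wd.sum()); tin.append(w[red]); wood.append(w[wd])
    for nm,p in(("tin",w[red]),("wood",w[wd])):
        print(nm,np.percentile(p,[2,50,98],axis=0).round(0).tolist())
for k in range(2):
    P=wood[k]; m=np.ones(len(P),bool)
    for _ in range(10):
        A=np.c_[P[m][:,:2],np.ones(m.sum())]; c=np.linalg.lstsq(A,P[m][:,2],rcond=None)[0]
        m=abs(np.c_[P[:,:2],np.ones(len(P))]@c-P[:,2])<3
    print("plane",c,m.sum(),"slope deg",np.degrees(np.arctan(np.hypot(*c[:2]))),"yaw",np.degrees(np.arctan2(c[1],c[0])))
    r=P[m]; rect=cv2.minAreaRect(r[:,:2].astype(np.float32)); print(rect, cv2.boxPoints(rect).round(0).tolist())
def fit(P):
    f=lambda q:(lambda a:np.linalg.norm(np.cross(P-[q[0],q[1],q[2]],a),axis=1)-38)(np.array([-np.sin(q[3]),np.cos(q[3]),0]))
    P0=P.mean(0); s=least_squares(f,[P0[0],P0[1],70,YAW],loss="soft_l1",f_scale=1.5)
    a=np.array([-np.sin(s.x[3]),np.cos(s.x[3]),0]); t=(P-[s.x[0],s.x[1],s.x[2]])@a; lo,hi=np.percentile(t,[1,99])
    print("tin",s.x[:3]+a*(lo+hi)/2,np.degrees(s.x[3]),"len",hi-lo,"res",np.abs(s.fun).mean())
YAW=np.radians(20)
for P in tin+[np.vstack(tin)]: fit(P)
E
python3 m.py
```

```text
scene 445 1965
tin [[436.0, -122.0, 41.0], [477.0, -50.0, 79.0], [516.0, -14.0, 94.0]]
wood [[425.0, -136.0, 8.0], [600.0, -26.0, 33.0], [718.0, 82.0, 54.0]]
side 175 918
tin [[437.0, -114.0, 55.0], [486.0, -27.0, 87.0], [544.0, 5.0, 94.0]]
wood [[428.0, -90.0, 9.0], [599.0, 21.0, 33.0], [736.0, 123.0, 51.0]]
plane [  0.10672401   0.05949494 -31.5883332 ] 1560 slope deg 6.9662682082204235 yaw 29.13815139043968
((581.1184692382812, -10.534255981445312), (325.58135986328125, 139.86866760253906), 29.17389488220215) [[405.0, -29.0], [473.0, -151.0], [757.0, 8.0], [689.0, 130.0]]
plane [  0.11449225   0.04904405 -37.11606697] 784 slope deg 7.099875532577515 yaw 23.188418951564152
((601.8424682617188, -25.1507568359375), (342.187255859375, 199.86895751953125), 28.716707229614258) [[404.0, -20.0], [500.0, -195.0], [800.0, -31.0], [704.0, 145.0]]
tin [477.45465881 -72.60436681  68.51034111] 87.10909440511705 len 89.34268254540945 res 7.3026741030324915
tin [491.88975642 -57.25617616  54.62789577] 29.256416257776095 len 112.57208590226917 res 0.8625320266526328
tin [491.89197737 -57.47682117  55.04555862] 29.305455850526926 len 110.52382204983054 res 1.2801639805393723
```

```bash
cat > plan.py <<'E'
from h import *
from scipy.spatial.transform import Rotation as R
y=np.radians(29.2);s=np.radians(7)
u=np.array([np.cos(y)*np.cos(s),np.sin(y)*np.cos(s),np.sin(s)]); v=np.array([np.sin(y),-np.cos(y),0]); z=np.cross(u,v)
G=np.c_[u,v,z]; C=np.array([492,-58,55.2]); seat=C+196*u
if __name__=="__main__":
    st=sensors.sense(); r,p,w=st["tcp_rot"]; T=R.from_euler("xyz",[r,p,w]).as_matrix()
    S=C-62*u+16*z
    print("rotvec",R.from_matrix(T.T@G).as_rotvec(),"seat",seat,"S",S,"z",z)
    for nm,X in(("above",S-110*z),("S",S)): print(nm,X,"shift m",(T.T@(X-st["eef_pos"])/1000).round(4))
E
python3 plan.py
```

```text
rotvec [-0.06596936  0.11115985  1.05973039] seat [661.8174279   36.90775253  79.08639131] S [439.98436124 -87.07055791  31.76336228] z [ 0.10638244  0.05945514 -0.99254615]
above [428.2822928  -93.6106229  140.94343896] shift m [-0.0936 -0.1962  0.0511]
S [439.98436124 -87.07055791  31.76336228] shift m [-0.0871 -0.1843  0.1603]
```

Units first: shifts go in shares of 0.6 m and turns go in shares of pi rad. So -0.196 m / 0.6 = -0.3267, -0.168 m / 0.6 = -0.28, 1.06 rad / 3.1416 = 0.3374.

Request:
move_arm --pt "-0.0029 0.0051 0.0477 -0.0217 -0.0467 0.0117 0.04" --pt "-0.006 0.0102 0.0955 -0.045 -0.0933 0.025 0.04" --pt "-0.0089 0.0153 0.1432 -0.0667 -0.14 0.0367 0.04" --pt "-0.0121 0.0204 0.1942 -0.0883 -0.1867 0.0483 0.04" --pt "-0.015 0.0251 0.2419 -0.1117 -0.2333 0.06 0.04" --pt "-0.0181 0.0302 0.2897 -0.1333 -0.28 0.0733 0.04" --pt "-0.021 0.0353 0.3374 -0.1567 -0.3267 0.085 0.04" --pt "-0.021 0.0353 0.3374 -0.1567 -0.3267 0.085 0.04"

```text
clock: 1.1
eef_pos: [426.3, -94.2, 140.7]
tcp_rot: [-3.141, -0.121, 0.507]
contact_force: [1.0, 0.1, -0.1]
opening: 0.467
grasp_force: 0.0
```

```bash
python3 - <<'E'
from plan import *
st=sensors.sense(); T=R.from_euler("xyz",st["tcp_rot"]).as_matrix(); S=C-62*u+16*z
print(st["clock"],st["eef_pos"],st["opening"],"rotvec",R.from_matrix(T.T@G).as_rotvec().round(4),"shift",T.T@(S-st["eef_pos"]))
im,d=grab_frame("wrist"); cv2.imwrite("pics/wrist1.png",im[:,:,::-1])
E
```

```text
1.1 [426.34514188 -94.21745183 140.66599507] 0.466965696674088 rotvec [-0.0007  0.0007 -0.003 ] shift [  2.088384    0.4858967 109.9649598]
```

View pics/wrist1.png

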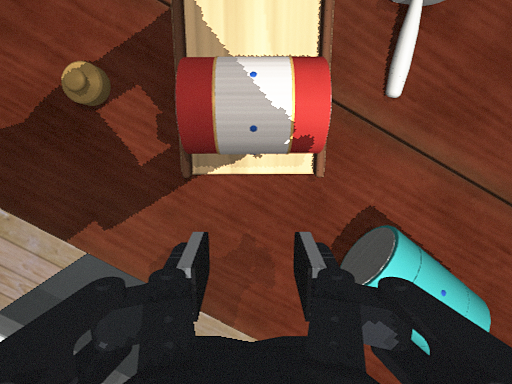

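The wrist picture shows the tin centred at column 253 between the fingers (tips at columns 200 and 303). The turquoise look-alike is at (415,290), so I'll check its clearance before going down.

```bash
python3 - <<'E'
from plan import *
st=sensors.sense(); T=R.from_euler("xyz",st["tcp_rot"]).as_matrix()
im,d=grab_frame("wrist"); w=world("wrist",d); q=(w-st["eef_pos"])@T
hsv=cv2.cvtColor(im,cv2.COLOR_RGB2HSV); m=(hsv[...,0]>80)&(hsv[...,0]<100)&(hsv[...,1]>120)&(d>0); m[:200]=0; m[:,:330]=0
print("can tool xyz",np.percentile(q[m],[1,50,99],axis=0).round(0).tolist(), "world", np.percentile(w[m],[1,99],axis=0).round(0).tolist())
b=np.zeros(d.shape,bool); b[225:260,335:420]=1; b&=(d>0)
print("can end", q[285,365],q[232,390],w[232,390],q[300,350])
f=(d>0)&(q[...,2]<20)&(q[...,2]>-60); print("fingers near tip",np.percentile(q[f],[0,1,99,100],axis=0).round(0).tolist())
P=w[60:150,182:325].reshape(-1,3); P=P[P[:,2]>45]; qq=(P-C)@G; r=np.hypot(qq[:,0],qq[:,2]); k=abs(r-38)<8
from scipy.optimize import least_squares
s=least_squares(lambda c:np.hypot(qq[k,0]-c[0],qq[k,2]-c[1])-38,[0,0],loss="soft_l1"); print("tin offset in ramp axes",s.x,"across",np.percentile(qq[k,1],[1,99]),k.mean())
E
```

```text
can tool xyz [[-140.0, 51.0, -107.0], [-75.0, 150.0, 63.0], [13.0, 208.0, 95.0]] world [[388.0, -327.0, 42.0], [463.0, -140.0, 249.0]]
can end [  7.05506244  40.68288717 -82.07206719] [-45.38007393 128.39761088  94.3952696 ] [ 461.70661745 -222.72335844   42.21229346] [ 12.23245648  30.14802773 -98.75669137]
fingers near tip [[-11.0, -32.0, -60.0], [-10.0, -31.0, -60.0], [12.0, 35.0, -41.0], [12.0, 35.0, -40.0]]
tin offset in ramp axes [ 0.94418093 -0.80625796] across [-47.27275489  54.11290224] 0.9960335977601493
```

The look-alike clears the fingers by more than 50 mm. The tin's position is confirmed to 1 mm, and the fingers are ±11 mm thick. Going down now.

Scaled: 0.11 m / 0.6 = 0.1833, 0.095 m / 0.6 = 0.1583.

Request:
move_arm --pt "0 0 0 0 0 0.0417 0.04" --pt "0 0 0 0.0017 0 0.0833 0.04" --pt "0 0 0 0.0033 0 0.125 0.04" --pt "0 0 0 0.0033 0 0.1583 0.04" --pt "0 0 0 0.0033 0 0.1833 0.04" --pt "0 0 0 0.0033 0 0.1833 0.04"

```text
clock: 1.95
eef_pos: [443.0, -86.0, 31.7]
tcp_rot: [-3.141, -0.122, 0.511]
contact_force: [-0.3, -0.4, -1.0]
opening: 0.469
grasp_force: 0.0
```

```bash
cat > st.py <<'E'
from plan import *
import sys
st=sensors.sense(); T=R.from_euler("xyz",st["tcp_rot"]).as_matrix()
print(st["clock"],"TCP in ramp axes from tin start",(G.T@(st["eef_pos"]-C)).round(1),"force",(G.T@st["contact_force"]).round(2),"rotvec",R.from_matrix(T.T@G).as_rotvec().round(4))
if len(sys.argv)>1:
    im,d=grab_frame("side"); cv2.imwrite(sys.argv[1],cv2.resize(im[130:258,170:341,::-1],None,fx=4,fy=4,interpolation=cv2.INTER_CUBIC))
E
python3 st.py pics/side2.png
```

```text
1.95 TCP in ramp axes from tin start [-58.8   0.5  16.4] force [-0.56  0.21  0.92] rotvec [-0.0005  0.0001  0.0018]
```

View pics/side2.png

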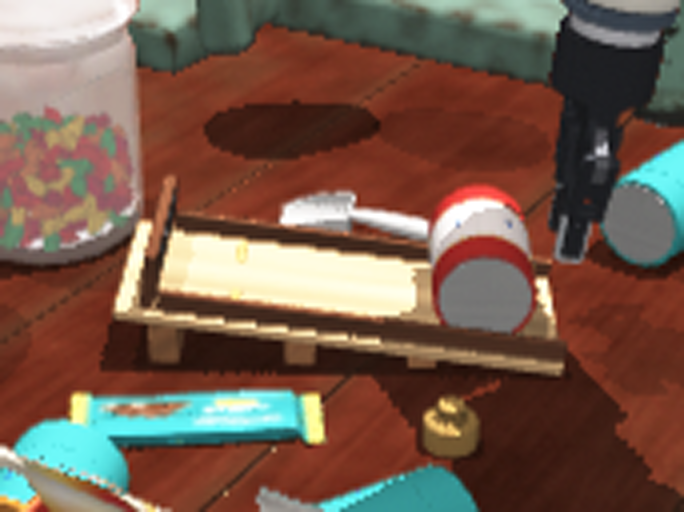

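The fingers stand behind the tin, with the tips at (570,255) below its middle height, and the lane up to the ridge at (240,250) is free. Starting the slow push.

Scaled: 0.032 m / 0.6 = 0.0533, 0.028 m / 0.6 = 0.0467.

Request:
move_arm --pt "0 0 0 0.0067 0 0 0.04" --pt "0 0 0 0.0133 0 0 0.04" --pt "0 0 0 0.02 0 0 0.04" --pt "0 0 0 0.0267 0 0 0.04" --pt "0 0 0 0.0333 0 0 0.04" --pt "0 0 0 0.04 0 0 0.04" --pt "0 0 0 0.0467 0 0 0.04" --pt "0 0 0 0.0533 0 0 0.04"

```text
clock: 3.0
eef_pos: [468.6, -71.9, 38.2]
tcp_rot: [3.141, -0.12, 0.511]
contact_force: [-29.6, -15.0, 62.3]
opening: 0.468
grasp_force: 32.7
```

```bash
python3 st.py pics/side3.png
```

```text
3.0 TCP in ramp axes from tin start [-29.1   0.7  13.6] force [-25.31  -1.29 -65.9 ] rotvec [0.0002 0.002  0.0015]
```

View pics/side3.png

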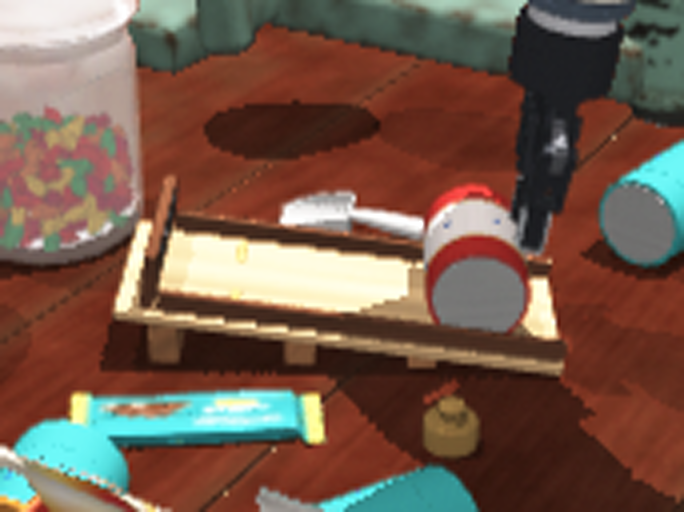

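The tool feels 66 N upward. The tips are riding on the tin's upper flank, so they sit higher than the TCP suggests. I'll back off and measure the real tips.

Request:
move_arm --pt "0 0 0 -0.0133 0 -0.0033 0.04" --pt "0 0 0 -0.03 0 -0.0033 0.04" --pt "0 0 0 -0.0533 0 0 0.04" --pt "0 0 0 -0.0533 0 0 0.04"

```text
clock: 3.55
eef_pos: [440.9, -86.7, 31.8]
tcp_rot: [-3.141, -0.122, 0.508]
contact_force: [-0.4, 1.0, -0.6]
opening: 0.464
grasp_force: 0.0
```

```bash
python3 st.py; python3 - <<'E'
from plan import *
st=sensors.sense(); e=st["eef_pos"]; print(st["opening"],st["grasp_force"])
for n in("side","scene","wrist"):
    im,d=grab_frame(n); w=world(n,d); q=(w-e)@G
    m=(d>0)&(abs(q[...,0])<25)&(abs(q[...,1])<60)&(q[...,2]>-75)&(q[...,2]<12)&(im.max(-1)<150)
    p=q[m]; print(n,m.sum())
    if m.sum()>5:
        for lo in range(-75,12,8):
            k=(p[:,2]>=lo)&(p[:,2]<lo+8)
            if k.sum()>2: print(lo,k.sum(),np.percentile(p[k],[3,97],axis=0).round(0).tolist())
    t=(w-C)@G; k=(d>0)&(abs(np.hypot(t[...,0],t[...,2])-38)<3)&(abs(t[...,1])<55)&(t[...,2]<0)
    print("tin still at start: px",k.sum())
im,d=grab_frame("side"); cv2.imwrite("pics/side4.png",cv2.resize(im[130:230,240:350,::-1],None,fx=6,fy=6,interpolation=cv2.INTER_CUBIC))
p=camera_params("side");K=np.array(p["camera_matrix"]);Ti=np.linalg.inv(p["world_from_camera"])
for nm,X in(("tcp",e),("tin",C),("tcp-20z",e-20*z)):
    c=Ti[:3,:3]@X+Ti[:3,3]; a=K@c/c[2]; print(nm,(a[0]-240)*6,(a[1]-130)*6)
E
```

```text
3.55 TCP in ramp axes from tin start [-61.    0.1  16. ] force [ 0.07 -1.11  0.64] rotvec [-0.0006  0.0004 -0.0013]
0.46438134101215767 0.0
side 117
-75 27 [[-10.0, -35.0, -74.0], [11.0, 21.0, -68.0]]
-67 25 [[-9.0, -36.0, -67.0], [11.0, 23.0, -59.0]]
-59 27 [[-10.0, -36.0, -59.0], [11.0, 25.0, -52.0]]
-51 22 [[-9.0, -33.0, -51.0], [11.0, 22.0, -44.0]]
-43 8 [[-4.0, -28.0, -43.0], [9.0, 25.0, -39.0]]
5 6 [[-1.0, -42.0, 7.0], [10.0, 59.0, 11.0]]
tin still at start: px 419
scene 223
-75 29 [[-12.0, -30.0, -74.0], [4.0, 33.0, -67.0]]
-67 32 [[-12.0, -31.0, -66.0], [11.0, 34.0, -59.0]]
-59 31 [[-11.0, -31.0, -58.0], [11.0, 33.0, -51.0]]
-51 22 [[-12.0, -30.0, -50.0], [11.0, 29.0, -43.0]]
-35 9 [[22.0, -52.0, -32.0], [25.0, 48.0, -27.0]]
-27 31 [[21.0, -48.0, -26.0], [25.0, 54.0, -19.0]]
-19 35 [[22.0, -53.0, -19.0], [25.0, 54.0, -11.0]]
-11 19 [[22.0, -41.0, -11.0], [25.0, 54.0, -3.0]]
-3 3 [[13.0, -60.0, -2.0], [24.0, -11.0, 4.0]]
5 10 [[-3.0, -60.0, 5.0], [22.0, -58.0, 11.0]]
tin still at start: px 422
wrist 3121
-75 839 [[-8.0, -30.0, -75.0], [13.0, 34.0, -67.0]]
-67 849 [[-8.0, -31.0, -67.0], [13.0, 34.0, -59.0]]
-59 705 [[-8.0, -30.0, -59.0], [13.0, 34.0, -51.0]]
-51 436 [[-8.0, -29.0, -51.0], [13.0, 32.0, -44.0]]
-43 47 [[-4.0, -18.0, -43.0], [11.0, 22.0, -41.0]]
-35 15 [[25.0, -20.0, -29.0], [25.0, 26.0, -28.0]]
-3 16 [[1.0, -60.0, 4.0], [15.0, -58.0, 5.0]]
5 214 [[-2.0, -60.0, 5.0], [15.0, -57.0, 11.0]]
tin still at start: px 43284
tcp 412.5771176841504 435.1489506925092
tin 299.35804735036675 392.27065719691507
tcp-20z 420.45708890234664 400.8953177280991
```

View pics/side4.png

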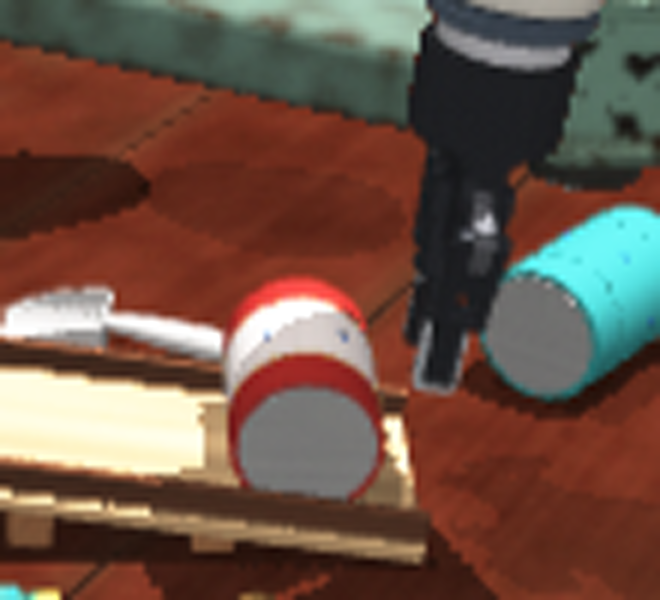

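All three cameras agree that the real fingertips sit about 40 mm behind the reported TCP, which matches the contact I felt. The tin is back on its stops, shown at (305,390) in the side crop with the tips at (438,385). I'll lower the hand by 38 mm so the tips end about 13 mm below the tin's centre.

Scaled: 0.038 m / 0.6 = 0.0633, 0.031 m / 0.6 = 0.0517.

Request:
move_arm --pt "0 0 0 0 0 0.0133 0.04" --pt "0 0 0 0 0 0.0267 0.04" --pt "0 0 0 0 0 0.04 0.04" --pt "0 0 0 0 0 0.0517 0.04" --pt "0 0 0 0 0 0.0633 0.04" --pt "0 0 0 0 0 0.0633 0.04"

```text
clock: 4.5
eef_pos: [446.3, -84.1, -5.8]
tcp_rot: [-3.142, -0.122, 0.509]
contact_force: [-0.2, -0.3, -0.3]
opening: 0.467
grasp_force: 0.0
```

```bash
python3 st.py pics/side5.png
```

```text
4.5 TCP in ramp axes from tin start [-59.7   0.5  54.1] force [-0.38  0.2   0.28] rotvec [-0.0001 -0.0002 -0.0002]
```

View pics/side5.png

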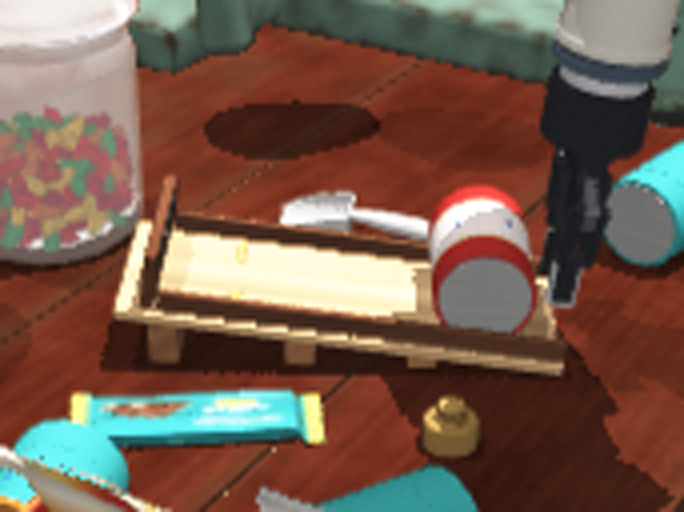

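The tips are now at (562,303), below the tin's mid-height, with no contact force. I'll push a short distance first and check the force.

Scaled: 0.024 m / 0.6 = 0.04, 0.021 m / 0.6 = 0.035.

Request:
move_arm --pt "0 0 0 0.005 0 0 0.04" --pt "0 0 0 0.01 0 0 0.04" --pt "0 0 0 0.015 0 0 0.04" --pt "0 0 0 0.02 0 0 0.04" --pt "0 0 0 0.025 0 0 0.04" --pt "0 0 0 0.03 0 0 0.04" --pt "0 0 0 0.035 0 0 0.04" --pt "0 0 0 0.04 0 0 0.04"

```text
clock: 5.55
eef_pos: [467.6, -72.5, -2.2]
tcp_rot: [3.141, -0.123, 0.509]
contact_force: [-1.0, 0.2, 0.7]
opening: 0.473
grasp_force: 0.6
```

```bash
cat > tin.py <<'E'
from plan import *
from scipy.optimize import least_squares
st=sensors.sense(); tx=(G.T@(st["eef_pos"]-C)); print(st["clock"],"TCP",tx.round(1),"force",(G.T@st["contact_force"]).round(2))
for n in("side","scene"):
    im,d=grab_frame(n); q=(world(n,d)-C)@G; hsv=cv2.cvtColor(im,cv2.COLOR_RGB2HSV)
    m=(d>0)&((hsv[...,0]<6)|(hsv[...,0]>174))&(hsv[...,1]>170)&(hsv[...,2]>110)&(q[...,2]<15)&(q[...,2]>-45)&(abs(q[...,1])<65)&(q[...,0]>-50)&(q[...,0]<240)
    p=q[m]; s=least_squares(lambda c:np.hypot(p[:,0]-c[0],p[:,2]-c[1])-38,[tx[0]+50,0],loss="soft_l1")
    yaw=[]
    for side in(-1,1):
        k=p[:,1]*side>15
        if k.sum()>15: yaw.append(float(least_squares(lambda c:np.hypot(p[k,0]-c[0],p[k,2]-s.x[1])-38,[s.x[0]],loss="soft_l1").x[0].round(1)))
    print(n,"tin x,z",s.x.round(1),"ends x",yaw,"y",np.percentile(p[:,1],[1,99]).round(0),len(p),"res",np.abs(s.fun).mean().round(2))
E
python3 tin.py
```

```text
5.55 TCP [-35.2   0.8  53.5] force [-0.67 -0.67 -0.83]
side tin x,z [13.7  0.5] ends x [13.5, 14.0] y [-55.  56.] 177 res 0.82
scene tin x,z [15.  -0.5] ends x [14.5, 15.3] y [-51.  54.] 103 res 1.21
```

The push works: the tin's centre is about 49 mm ahead of the TCP, the tin is square, and the force is small.

Scaled: 0.032 m / 0.6 = 0.0533, 0.028 m / 0.6 = 0.0467.

Request:
move_arm --pt "0 0 0 0.0067 0 0 0.04" --pt "0 0 0 0.0133 0 0 0.04" --pt "0 0 0 0.02 0 0 0.04" --pt "0 0 0 0.0267 0 0 0.04" --pt "0 0 0 0.0333 0 0 0.04" --pt "0 0 0 0.04 0 0 0.04" --pt "0 0 0 0.0467 0 0 0.04" --pt "0 0 0 0.0533 0 0 0.04"

```text
clock: 6.65
eef_pos: [495.4, -57.0, 1.8]
tcp_rot: [3.141, -0.123, 0.509]
contact_force: [-1.2, -0.6, 1.2]
opening: 0.469
grasp_force: 0.6
```

Scaled: 0.032 m / 0.6 = 0.0533, 0.028 m / 0.6 = 0.0467.

Request:
move_arm --pt "0 0 0 0.0067 0 0 0.04" --pt "0 0 0 0.0133 0 0 0.04" --pt "0 0 0 0.02 0 0 0.04" --pt "0 0 0 0.0267 0 0 0.04" --pt "0 0 0 0.0333 0 0 0.04" --pt "0 0 0 0.04 0 0 0.04" --pt "0 0 0 0.0467 0 0 0.04" --pt "0 0 0 0.0533 0 0 0.04"

```text
clock: 7.65
eef_pos: [523.1, -41.5, 5.7]
tcp_rot: [3.141, -0.123, 0.509]
contact_force: [-0.7, 0.0, 0.1]
opening: 0.47
grasp_force: 0.6
```

```bash
python3 tin.py
```

```text
7.65 TCP [28.9  0.8 53.4] force [-0.57 -0.36 -0.17]
side tin x,z [77.9  0.7] ends x [77.9, 78.2] y [-56.  54.] 167 res 0.8
scene tin x,z [79.  -0.7] ends x [78.9, 79.0] y [-50.  52.] 102 res 1.34
```

Scaled: 0.032 m / 0.6 = 0.0533, 0.028 m / 0.6 = 0.0467.

Request:
move_arm --pt "0 0 0 0.0067 0 0 0.04" --pt "0 0 0 0.0133 0 0 0.04" --pt "0 0 0 0.02 0 0 0.04" --pt "0 0 0 0.0267 0 0 0.04" --pt "0 0 0 0.0333 0 0 0.04" --pt "0 0 0 0.04 0 0 0.04" --pt "0 0 0 0.0467 0 0 0.04" --pt "0 0 0 0.0533 0 0 0.04"

```text
clock: 8.75
eef_pos: [550.9, -26.0, 9.6]
tcp_rot: [3.141, -0.123, 0.509]
contact_force: [-0.8, -0.6, 0.6]
opening: 0.471
grasp_force: 0.6
```

Scaled: 0.032 m / 0.6 = 0.0533, 0.028 m / 0.6 = 0.0467.

Request:
move_arm --pt "0 0 0 0.0067 0 0 0.04" --pt "0 0 0 0.0133 0 0 0.04" --pt "0 0 0 0.02 0 0 0.04" --pt "0 0 0 0.0267 0 0 0.04" --pt "0 0 0 0.0333 0 0 0.04" --pt "0 0 0 0.04 0 0 0.04" --pt "0 0 0 0.0467 0 0 0.04" --pt "0 0 0 0.0533 0 0 0.04"

```text
clock: 9.75
eef_pos: [578.6, -10.6, 13.6]
tcp_rot: [3.141, -0.123, 0.509]
contact_force: [-1.5, -0.6, 0.3]
opening: 0.47
grasp_force: 0.6
```

```bash
python3 tin.py
```

```text
9.75 TCP [92.9  0.9 53.4] force [-1.56 -0.2  -0.45]
side tin x,z [142.    0.7] ends x [142.0, 142.1] y [-56.  55.] 164 res 0.79
scene tin x,z [142.8  -0.2] ends x [142.7, 142.8] y [-52.  54.] 111 res 1.4
```

The tin is at 142 of 196 mm and still square. I'll slow down for the ridge.

Request:
move_arm --pt "0 0 0 0.005 0 0 0.04" --pt "0 0 0 0.01 0 0 0.04" --pt "0 0 0 0.015 0 0 0.04" --pt "0 0 0 0.02 0 0 0.04" --pt "0 0 0 0.025 0 0 0.04" --pt "0 0 0 0.03 0 0 0.04" --pt "0 0 0 0.035 0 0 0.04" --pt "0 0 0 0.04 0 0 0.04"

```text
clock: 10.85
eef_pos: [598.8, 0.9, 16.4]
tcp_rot: [3.141, -0.122, 0.51]
contact_force: [-6.5, -4.9, 2.2]
opening: 0.471
grasp_force: 3.8
```

Scaled: 0.012 m / 0.6 = 0.02, 0.01 m / 0.6 = 0.0167.

Request:
move_arm --pt "0 0 0 0.0033 0 0 0.04" --pt "0 0 0 0.0067 0 0 0.04" --pt "0 0 0 0.01 0 0 0.04" --pt "0 0 0 0.0133 0 0 0.04" --pt "0 0 0 0.0167 0 0 0.04" --pt "0 0 0 0.02 0 0 0.04"

```text
clock: 11.6
eef_pos: [610.0, 6.8, 18.1]
tcp_rot: [3.141, -0.124, 0.509]
contact_force: [-1.6, -1.6, 0.4]
opening: 0.47
grasp_force: 0.8
```

```bash
python3 tin.py
```

```text
11.6 TCP [129.1   1.   53.3] force [-2.14  0.59 -0.64]
side tin x,z [177.9  -2.4] ends x [178.0, 177.7] y [-58.  54.] 168 res 0.82
scene tin x,z [178.9  -3.7] ends x [179.1, 178.8] y [-51.  51.] 98 res 1.41
```

Scaled: 0.015 m / 0.6 = 0.025, 0.013 m / 0.6 = 0.0217.

Request:
move_arm --pt "0 0 0 0.0025 0 0 0.04" --pt "0 0 0 0.005 0 0 0.04" --pt "0 0 0 0.0083 0 0 0.04" --pt "0 0 0 0.0117 0 0 0.04" --pt "0 0 0 0.015 0 0 0.04" --pt "0 0 0 0.0183 0 0 0.04" --pt "0 0 0 0.0217 0 0 0.04" --pt "0 0 0 0.025 0 0 0.04"

```text
clock: 12.7
eef_pos: [622.7, 14.1, 19.8]
tcp_rot: [3.141, -0.123, 0.509]
contact_force: [-0.0, -0.3, -1.0]
opening: 0.468
grasp_force: 0.0
```

```bash
python3 tin.py; python3 st.py pics/side6.png
```

```text
12.7 TCP [143.8   0.8  53.3] force [-0.29  0.24  0.94]
side tin x,z [196.1   0.6] ends x [196.2, 195.9] y [-58.  52.] 163 res 0.75
scene tin x,z [ 1.958e+02 -1.000e-01] ends x [195.6, 195.8] y [-49.  53.] 98 res 1.44
12.8 TCP in ramp axes from tin start [144.    0.9  53.3] force [-0.74 -0.45  0.04] rotvec [ 0.0009 -0.0012 -0.0001]
```

View pics/side6.png

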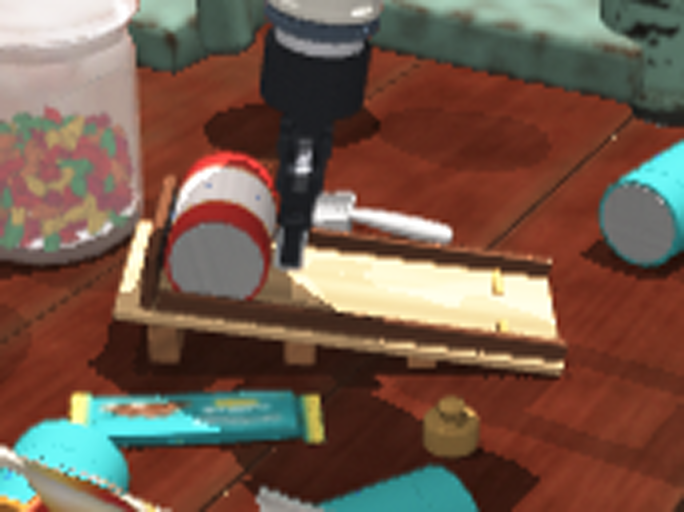

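The tin is seated at 196 mm, at (222,230) against the end stop, with its height back to the running level and no contact force. Next I'll draw the hand back, lift it, and check that the tin stays.

Scaled: -0.14 m / 0.6 = -0.2333, -0.1 m / 0.6 = -0.1667.

Request:
move_arm --pt "0 0 0 -0.0083 0 0 0.04" --pt "0 0 0 -0.025 0 0 0.04" --pt "0 0 0 -0.05 0 -0.0083 0.04" --pt "0 0 0 -0.0583 0 -0.05 0.04" --pt "0 0 0 -0.0583 0 -0.1 0.04" --pt "0 0 0 -0.0583 0 -0.1667 0.04" --pt "0 0 0 -0.0583 0 -0.2333 0.04" --pt "0 0 0 -0.0583 0 -0.2333 0.04"

```text
clock: 13.85
eef_pos: [578.3, -12.0, 157.8]
tcp_rot: [3.138, -0.128, 0.509]
contact_force: [-0.7, -0.7, 0.0]
opening: 0.467
grasp_force: 0.0
```

```bash
python3 tin.py; python3 - <<'E'
from h import *
im,d=grab_frame("scene"); cv2.imwrite("pics/scene7.png",cv2.resize(im[150:300,180:380,::-1],None,fx=3,fy=3))
E
```

```text
13.85 TCP [109.6   1.9 -89.9] force [-0.96  0.29 -0.15]
side tin x,z [195.9   0.8] ends x [195.9, 195.8] y [-57.  53.] 165 res 0.82
scene tin x,z [195.9  -0.4] ends x [196.1, 195.8] y [-53.  54.] 343 res 1.57
```

View pics/scene7.png

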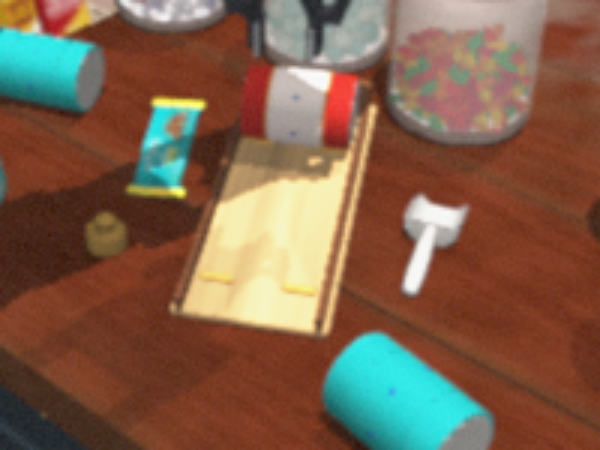

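The tin is still seated at (305,105) in the scene crop. The scoop, weight and bar haven't moved, and the hand is clear, so I'm handing in.

```bash
python3 -c "from rig import order; print(order.sign_off())"
```

```text
the job is handed in; nothing more can be done
None
```

The tin is in its seat against the end stop, the hand is clear, nothing else moved, and the job is handed in; on the first try the fingertips pressed on top of the tin with about 70 N, so I backed off, lowered the hand and did the push again cleanly.

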